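# Carton stood heavy end down between two tins

## Robot

A 6-joint arm with a two-finger parallel gripper is mounted at the origin on a cart in front of the work surface, level with it; the furniture and walls round the work are solid. World frame = base frame: x ahead of the robot, y to its left, z up, the work surface at z = 0. Lengths are in m, angles in degrees, forces in N, time in s.
With the tool pointing down it reaches from about 0.35 to 0.875 m from the base axis. Payload 4.2 kg.
Tool frame: the origin (TCP) lies at the very end of the fingers, on their centre line; the grasp point (between the pads) lies 19 mm behind it; z points along the fingers, y is the line along which they close (so a half turn about z gives the same grasp; the last joint's range is limited). The gripper opens to 87 mm and grips with 3 to 60 N. Pads are 19 mm wide; open, the fingers measure 117 mm over their backs; the gripper's body (75 mm by 190 mm) begins 51 mm behind the grasp point.
Start: joints at [79.561, 22.042, 0.453, 0, -68.411, -14.817], TCP at [0.267, 0.565, 0.223] pointing down, gripper open.
Joint ranges: [-179.83, 179.83], [-69.29, 118.12], [-61.27, 80.66], [-181.25, 117.63], [-171.15, -9.14], [-177.46, 177.46]. Speed limits (degrees/s): [159.86, 159.86, 180, 180, 180, 180].

## Interface

Orientations are given as a 3x3 rotation matrix whose columns are the frame's x, y, z axes.
In Python, from station import monitor, cams, ticket gives the robot as it stands.
- The arm moves only by the tool drive_tool, never from a script. Its argument "moves" is a list of rows, each an object with "delta_pos": the shift along the tool's x, y, z in mm, a list of three; "turn": the turn about the tool's z in rad; "claw": the opening, from 0 (shut) to 1 (fully open). A call has 1 to 12 rows; each row shifts and turns the commanded pose from where the row before left it, along the tool's axes as they then stand; what a row does not reach is not made up. A row lasts 1/8 s, in which the tool goes at most 62.5 mm and 10.7 degrees, less where a joint would pass 70% of its speed; a pose out of reach is approached as far as the arm can. A call is refused whole if a number of a shift passes 62.5 or a number of a turn 0.188, either way. A call with a gripper value outside its range is refused whole. The fingers move at their own pace and stop on an object; the grip force is fixed at half the most. Time passes only in rows, so rows that do not move let the fingers close. It gives the time, the measured TCP pose, the force, the opening and the grip force at its end, in the units of the state.
- monitor.sense(): the state, without advancing time (a new reading comes with each control period).
- cams.capture(name): name is "side" or "top"; returns a dict with "color" (480x640x3 uint8, red, green, blue), "range_z" (480x640 float32, m along the optical axis (not along the pixel's ray), 0 where there is no reading), "vertical_fov" (degrees; the focal length in pixels is half the picture's height over the tangent of half this angle, whatever the lens; pixels are square), "cx", "cy" (the principal point, pixels), "extrinsics" (4x4, takes a point from camera to world coordinates). Camera axes: x right, y down, z forward; pixel columns grow to the right and rows downward; lengths in m; the calibration is good to about 2 mm. A picture is of the moment at which its call begins.
- ticket.finish_job(): hands the job in; it is judged then, once.
The state is a dict: "time_s": time; "joints": joint angles; "joint_velocities": joint speeds; "effort": joint torques, N m; "tcp_pos": TCP position; "ee_rot": TCP orientation; "wrist_force": force on the tool from outside, world axes, zero at the start; "moment": the same for the moment, N m; "gripper_width": opening from 0.0 (shut) to 1.0 (fully open); "gripper_force": force on a finger pad.
Only numpy, scipy, OpenCV 4.12 (cv2) and the standard library are available. Lean on these libraries where they do the work, as an engineer would, in place of code of your own. Each camera call takes 0.05 s, during which the arm holds its last target. There are 200 camera calls.

## Task

The tall carton lying on the worktop is heavy at one end, and you cannot see which: lift it about 10 cm clear to feel which end hangs heavy, lay it down again and let go. Then take it another way and stand it upright on its heavy end, right first time (never stand it on the light end), and slide it in between the two low tins, pushing them apart so that it stands midway, in line with both tins, and let go. Keep the tins upright and leave the mug, jar and spoon alone.

Things in the scene. Friction and masses are not known exactly. Their poses are not given: they have to be found in the camera images.
- carton_center (a point): Centre of the closed plain cardboard carton, 44 x 132 x 36 mm along its x, y, z; 0.33 kg, stiff. It starts lying on a broad side, z up and y roughly along world y, centre 18 mm up. Its contents sit fast at one end, so the centre of mass is 25 to 30 mm from the centre towards that end; whether that is the +y or -y end varies and nothing outside shows it.
- tin_left_center (a point): Centre (half-way up) of the left, seen from the robot, of two equal low food tins, an upright cylinder 75 mm across and 58 mm high, 0.2 to 0.4 kg, loose; z is up.
- tin_right_center (a point): Centre (half-way up) of the right tin, same size. The two start side by side, axes 102 to 107 mm apart, the gap (27 to 32 mm) narrower than the carton; the row is within 0.3 rad of world y. A few N from the robot's side wedge them apart; they may be carried along a little.
- mug: Bystander: white patterned mug with a handle, 92 mm across, 95 mm high; origin at the centre of its underside.
- hex_jar: Bystander: six-sided glass jar with a black lid, 86 mm across, 103 mm high; origin at the centre of its underside.
- spoon: Bystander: spoon with a wooden handle, 179 x 39 x 13 mm, lying; origin at the centre of its underside.
Mind the look-alikes: they are no part of the job. There is more than one size of the part that bears carton_center; the job needs the larger. Leave any red or yellow look-alike of the part that bears tin_right_center alone.

How it is judged:
By the outcome, as a careful person would: the job done as asked, in the order asked, and still so for the second after the job is handed in, with the robot touching nothing.
It also fails if it takes over 54 s, if anything falls off the work surface, if the arm or the gripper's body presses on something with over 40 N, if the wrist force passes 120 N, or if a joint passes its speed limit or range.

## Working session

There is one attempt and no reset: what is moved stays moved. The work goes in short steps, Python scripts to look and compute and a tool call to move; the robot and the scene stay as the last step left them, time stands still between calls to the robot, and variables do not carry over. Pictures are saved under pics/ and viewed, at most 10 in all, crops included, and the job is handed in when it is done.

Besides the shell and the picture viewer there is one more tool, called after "Emit:" by a JSON object that holds its "api" and its "payload". drive_tool: Moves the arm, as the interface text tells. Its arguments: {"type":"object","properties":{"moves":{"type":"array","items":{"type":"object","properties":{"delta_pos":{"type":"array","items":{"type":"number"}},"turn":{"type":"number"},"claw":{"type":"number"}}}}},"required":["moves"]}

```bash
ls; mkdir -p pics; cat > h.py <<'E'
import numpy as np, cv2
from station import monitor, cams, ticket
def cap(n):
    d=cams.capture(n); d['f']=240/np.tan(np.radians(d['vertical_fov'])/2); return d
def cloud(d):
    v,u=np.mgrid[:480,:640]; z=d['range_z']
    p=np.stack([(u-d['cx'])/d['f']*z,(v-d['cy'])/d['f']*z,z,np.ones_like(z)],-1)
    w=(p@np.array(d['extrinsics']).T)[...,:3]; w[z==0]=np.nan; return w
def save(d,n): cv2.imwrite(f'pics/{n}.png',d['color'][...,::-1])
E
python3 - <<'E'
from h import *
for n in('top','side'):
    d=cap(n); save(d,n+'1'); w=cloud(d); np.save(n+'.npy',w)
    print(n,np.array(d['extrinsics']).round(3).tolist(),d['f'])
s=monitor.sense();print(s)
E
```

```text
pics
top [[-0.009, -0.998, 0.069, 0.459], [-1.0, 0.01, 0.014, 0.012], [-0.015, -0.069, -0.998, 1.272], [0.0, 0.0, 0.0, 1.0]] 448.88935844701547
side [[0.342, -0.407, 0.847, -0.936], [-0.94, -0.126, 0.318, -0.502], [-0.023, -0.905, -0.425, 0.792], [0.0, 0.0, 0.0, 1.0]] 546.9817951932837
{'time_s': 0.1, 'joints': array([ 7.95594589e+01,  2.20827472e+01,  3.86806619e-01, -2.43356203e-02,
       -6.84124705e+01, -1.48170761e+01]), 'joint_velocities': array([-0.10764962, -0.01049425,  0.19333753,  0.12726605, -0.19040397,
       -0.04065799]), 'effort': array([ 2.07300386e-04, -3.91688204e+01,  1.87936449e+01,  4.23189953e+00,
        1.34620036e-02, -6.65426523e-05]), 'tcp_pos': array([0.26643216, 0.56475454, 0.22160409]), 'ee_rot': array([[ 9.04331615e-01, -4.26829937e-01, -7.31282167e-04],
       [-4.26830551e-01, -9.04329851e-01, -1.78920283e-03],
       [ 1.02365036e-04,  1.93016625e-03, -9.99998132e-01]]), 'wrist_force': array([ 0.2414683 , -0.06756554,  0.71929607]), 'moment': array([-0.01252358, -0.01285707,  0.01701473]), 'gripper_force': 0.0, 'gripper_width': 1.0009932398294294}
```

View pics/top1.png

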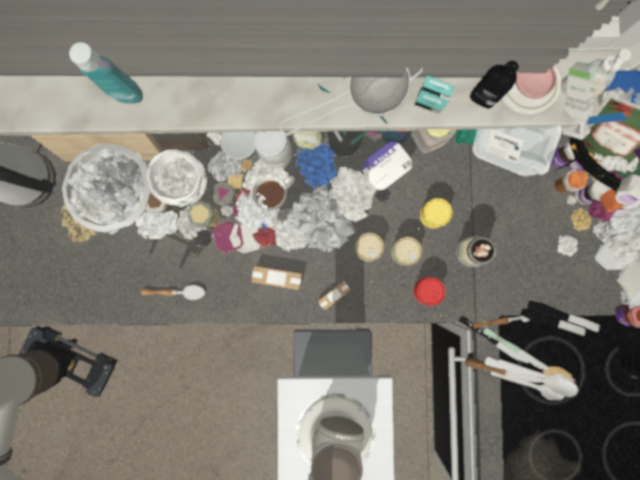

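View pics/side1.png

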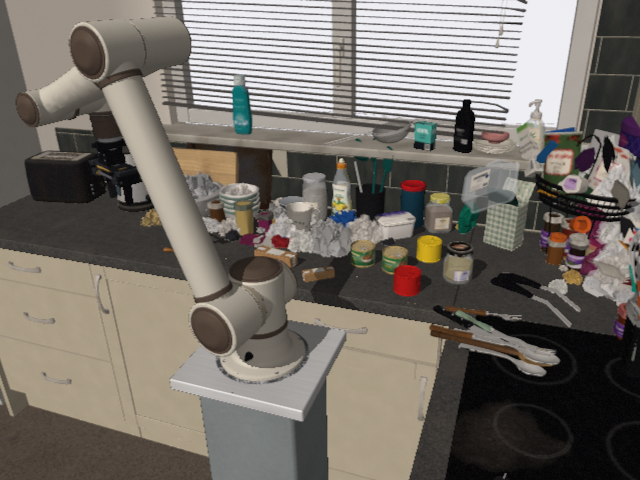

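The top view shows the large carton at about (277,278), the small look-alike at (333,294), the green tins at (370,247) and (407,250), and red and yellow tins at (430,291) and (436,212). The spoon is at (175,292), the foil clutter around (315,225), and the jar at (476,250). The side view agrees.

```bash
python3 - <<'E'
from h import *
w=np.load('top.npy')
def reg(u0,u1,v0,v1,lo,hi):
    p=w[v0:v1,u0:u1].reshape(-1,3); return p[(p[:,2]>lo)&(p[:,2]<hi)]
for n,a in dict(carton=(245,308,258,298,.028,.045),small=(315,352,278,312,.012,.06),tL=(354,387,230,266,.05,.066),tR=(388,424,234,268,.05,.066)).items():
    p=reg(*a); r=cv2.minAreaRect((p[:,:2]*1000).astype(np.float32)); print(n,len(p),np.median(p,0).round(4),r, p[:,2].min(),p[:,2].max())
print('table',np.nanmedian(w[262:270,330:345],axis=(0,1)))
# height map mm around x .35-.65,y -.25..0.3
p=w.reshape(-1,3);p=p[~np.isnan(p[:,0])]
xs=np.arange(.32,.68,.02);ys=np.arange(.36,-.24,-.02)
print('y cols',(ys*100).round().astype(int).tolist())
for x in xs[::-1]:
    print(round(x,2),[int(1000*max(p[(abs(p[:,0]-x)<.01)&(abs(p[:,1]-y)<.01)&(p[:,2]<.4)][:,2],default=0)) for y in ys])
d=cap('top'); c=cv2.resize(d['color'][200:320,230:450],None,fx=3.6,fy=3.6,interpolation=cv2.INTER_CUBIC); cv2.imwrite('pics/crop1.png',c[...,::-1])
E
```

```text
carton 771 [0.4322 0.1571 0.0348] ((431.9548034667969, 157.6759033203125), (131.62916564941406, 44.15406799316406), 80.29496765136719) 0.02846058320820255 0.04133144353164142
small 370 [3.815e-01 2.000e-04 2.390e-02] ((381.61517333984375, -1.0680084228515625), (30.30720329284668, 90.80349731445312), 37.42771911621094) 0.012921976159867565 0.031047543093855712
tL 567 [ 0.5143 -0.0981  0.0542] ((513.0925903320312, -98.284912109375), (70.938232421875, 73.3121337890625), 88.7663803100586) 0.05005645471505793 0.06211465755676837
tR 567 [ 0.5024 -0.2008  0.0543] ((501.3020935058594, -199.84934997558594), (73.21721649169922, 73.15898132324219), 88.44855499267578) 0.05000317474133831 0.06272986188127616
table [ 0.46258728 -0.01200806 -0.00090771]
y cols [36, 34, 32, 30, 28, 26, 24, 22, 20, 18, 16, 14, 12, 10, 8, 6, 4, 2, 0, -2, -4, -6, -8, -10, -12, -14, -16, -18, -20, -22]
0.66 [118, 39, 56, 55, 55, 45, 46, 98, 65, 61, 62, 71, 98, 7, 53, 54, 64, 49, 53, 75, 73, 63, 58, 55, 42, 22, 18, 7, 4, 7]
0.64 [116, 112, 56, 57, 55, 43, 66, 95, 92, 60, 62, 98, 97, 45, 58, 74, 76, 68, 64, 43, 56, 58, 59
[... 1082 characters left out ...]
, 6, 5, 5, 4, 5, 4, 40, 41, 40, 40, 40, 39, 39, 6, 3, 4, 7, 3, 3, 5, 7, 5, 3, 5, 6, 5, 5, 3, 3]
0.42 [5, 4, 5, 6, 4, 4, 6, 38, 37, 40, 38, 40, 39, 40, 4, 3, 2, 5, 4, 28, 27, 3, 4, 2, 5, 4, 4, 4, 4, 56]
0.4 [14, 4, 5, 6, 5, 4, 5, 3, 4, 5, 4, 34, 39, 38, 4, 5, 4, 4, 30, 29, 29, 5, 4, 4, 7, 6, 5, 7, 4, 59]
0.38 [11, 4, 5, 6, 4, 4, 4, 4, 4, 5, 2, 6, 3, 4, 5, 4, 26, 28, 30, 29, 26, 4, 7, 4, 6, 5, 4, 5, 4, 59]
0.36 [6, 3, 3, 5, 4, 6, 5, 3, 3, 5, 5, 3, 2, 6, 3, 3, 27, 31, 28, 7, 3, 5, 4, 6, 4, 5, 4, 6, 4, 5]
0.34 [4, 4, 4, 6, 6, 3, 4, 3, 3, 4, 3, 3, 5, 3, 2, 6, 27, 27, 4, 4, 3, 3, 4, 4, 4, 2, 3, 5, 3, 5]
0.32 [5, 5, 3, 4, 3, 3, 4, 3, 4, 3, 6, 5, 2, 3, 4, 3, 4, 3, 3, 4, 5, 7, 5, 5, 3, 3, 5, 7, 4, 4]
```

View pics/crop1.png

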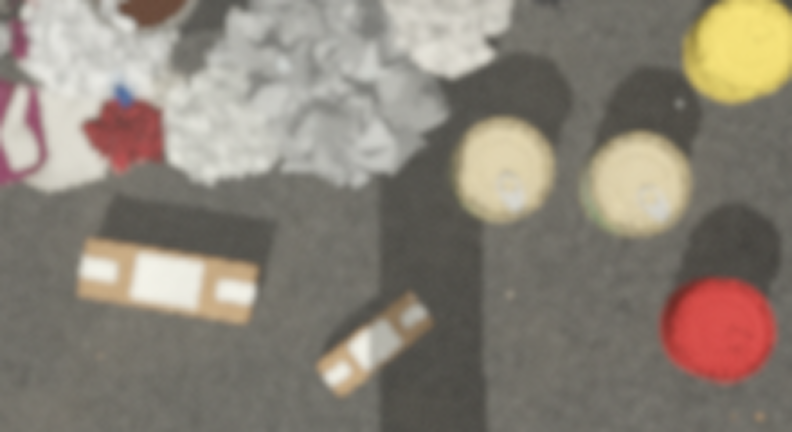

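The crop confirms the large carton (long axis about 10° off world y) and a clear space to its front. The carton's measured size matches at 132x44. The tin axes are 103 mm apart, as expected. I'll move above the carton.

Emit:
{"api": "drive_tool", "payload": {"moves": [{"turn": 0.185, "claw": 1}, {"turn": 0.185}, {"turn": 0.185}, {"turn": 0.185}, {"turn": 0.185}, {"turn": 0.185}, {"turn": 0.186}]}}

```text
invalid input
```

Emit:
{"api": "drive_tool", "payload": {"moves": [{"delta_pos": [47, -29, 0]}, {"delta_pos": [47, -29, 0]}, {"delta_pos": [47, -29, 0]}, {"delta_pos": [47, -29, 0]}, {"delta_pos": [47, -29, 0]}, {"delta_pos": [47, -29, 0]}, {"delta_pos": [47, -29, 0]}, {"delta_pos": [46, -29, 0]}, {"delta_pos": [0, 0, 40]}, {"delta_pos": [0, 0, 40]}, {"delta_pos": [0, 0, 20]}, {"delta_pos": [0, 0, 0]}]}}

```text
invalid input
```

```bash
cat >> h.py <<'E'
def go(x,y,z,yaw):  # yaw of tool y axis, deg -> needed tool shifts
    s=monitor.sense(); R=s['ee_rot']; p=s['tcp_pos']
    print('t',round(s['time_s'],2),'p',p.round(4),'yaw',np.degrees(np.arctan2(R[1,1],R[0,1])).round(2),'tilt',R[2,:2].round(3),'F',s['wrist_force'].round(2),'M',s['moment'].round(3),'w',round(s['gripper_width'],3),'g',round(s['gripper_force'],1))
    a=np.radians(yaw); yv=np.array([np.cos(a),np.sin(a)]); xv=np.array([-yv[1],yv[0]]); d=np.array([x,y])-p[:2]
    t=-(a-np.arctan2(R[1,1],R[0,1])); t=(t+np.pi)%(2*np.pi)-np.pi
    print('turn',t.round(4),'then mm x,y,z',(1000*np.array([d@xv,d@yv,p[2]-z])).round(1),'joints',s['joints'].round(0))
E
python3 -c "
from h import *
go(.432,.157,.004,170.3)"
```

```text
t 0.15 p [0.2664 0.5649 0.2217] yaw -115.26 tilt [0.    0.002] F [-0.58 -0.03  1.11] M [ 0.012 -0.019 -0.029] w 0.996 g 0.0
turn 1.2992 then mm x,y,z [ 374.1 -231.9  217.7] joints [ 80.  22.   0.  -0. -68. -15.]
```

All keys are needed in each row.

Emit:
{"api": "drive_tool", "payload": {"moves": [{"delta_pos": [0, 0, 0], "turn": 0.185, "claw": 1}, {"delta_pos": [0, 0, 0], "turn": 0.185, "claw": 1}, {"delta_pos": [0, 0, 0], "turn": 0.185, "claw": 1}, {"delta_pos": [0, 0, 0], "turn": 0.185, "claw": 1}, {"delta_pos": [0, 0, 0], "turn": 0.185, "claw": 1}, {"delta_pos": [0, 0, 0], "turn": 0.185, "claw": 1}, {"delta_pos": [0, 0, 0], "turn": 0.186, "claw": 1}]}}

```text
time_s: 1.02
tcp_pos: [0.2665, 0.565, 0.2221]
ee_rot: [[-0.171, -0.985, -0.0], [-0.985, 0.171, -0.001], [0.001, 0.0, -1.0]]
wrist_force: [-0.2, -0.2, -0.3]
gripper_width: 1.005
gripper_force: 0.0
```

Emit:
{"api": "drive_tool", "payload": {"moves": [{"delta_pos": [47, -29, 0], "turn": 0, "claw": 1}, {"delta_pos": [47, -29, 0], "turn": 0, "claw": 1}, {"delta_pos": [47, -29, 0], "turn": 0, "claw": 1}, {"delta_pos": [47, -29, 0], "turn": 0, "claw": 1}, {"delta_pos": [47, -29, 0], "turn": 0, "claw": 1}, {"delta_pos": [47, -29, 0], "turn": 0, "claw": 1}, {"delta_pos": [47, -29, 0], "turn": 0, "claw": 1}, {"delta_pos": [46, -29, 0], "turn": 0, "claw": 1}, {"delta_pos": [0, 0, 40], "turn": 0, "claw": 1}, {"delta_pos": [0, 0, 40], "turn": 0, "claw": 1}, {"delta_pos": [0, 0, 20], "turn": 0, "claw": 1}, {"delta_pos": [0, 0, 0], "turn": 0, "claw": 1}]}}

```text
time_s: 2.52
tcp_pos: [0.4325, 0.1562, 0.1211]
ee_rot: [[-0.166, -0.986, -0.003], [-0.986, 0.166, -0.003], [0.003, 0.003, -1.0]]
wrist_force: [1.3, -0.3, 0.2]
gripper_width: 0.998
gripper_force: 0.0
```

```bash
python3 -c "
from h import *
go(.432,.157,.004,170.3)"
```

```text
t 2.52 p [0.4325 0.1562 0.1211] yaw 170.47 tilt [0.003 0.003] F [ 1.26 -0.26  0.16] M [ 0.14  -0.085  0.058] w 0.998 g 0.0
turn 0.003 then mm x,y,z [ -0.7   0.6 117.1] joints [ 40.  12. -30.  -0. -48. -50.]
```

Emit:
{"api": "drive_tool", "payload": {"moves": [{"delta_pos": [0, 0, 35], "turn": 0, "claw": 1}, {"delta_pos": [0, 0, 35], "turn": 0, "claw": 1}, {"delta_pos": [0, 0, 30], "turn": 0, "claw": 1}, {"delta_pos": [0, 0, 16], "turn": 0, "claw": 1}, {"delta_pos": [0, 0, 0], "turn": 0, "claw": 1}, {"delta_pos": [0, 0, 0], "turn": 0, "claw": 0.3}, {"delta_pos": [0, 0, 0], "turn": 0, "claw": 0.3}, {"delta_pos": [0, 0, 0], "turn": 0, "claw": 0.3}, {"delta_pos": [0, 0, 0], "turn": 0, "claw": 0.3}, {"delta_pos": [0, 0, 0], "turn": 0, "claw": 0.3}]}}

```text
time_s: 3.78
tcp_pos: [0.4329, 0.1568, 0.0066]
ee_rot: [[-0.166, -0.986, -0.001], [-0.986, 0.166, -0.0], [0.001, 0.001, -1.0]]
wrist_force: [-1.2, 1.7, 1.5]
gripper_width: 0.515
gripper_force: 1.0
```

```bash
python3 -c "
from h import *
go(.432,.157,.104,170.3)"
```

```text
t 3.77 p [0.4329 0.1568 0.0066] yaw 170.47 tilt [0.001 0.001] F [-1.23  1.68  1.52] M [ 0.167  0.584 -0.001] w 0.515 g 1.0
turn 0.0029 then mm x,y,z [ -0.    1.  -97.4] joints [ 40.  23. -37.  -0. -30. -50.]
```

Emit:
{"api": "drive_tool", "payload": {"moves": [{"delta_pos": [0, 0, 0], "turn": 0, "claw": 0.3}, {"delta_pos": [0, 0, 0], "turn": 0, "claw": 0.3}, {"delta_pos": [0, 0, 0], "turn": 0, "claw": 0.3}, {"delta_pos": [0, 0, -5], "turn": 0, "claw": 0.3}, {"delta_pos": [0, 0, -15], "turn": 0, "claw": 0.3}, {"delta_pos": [0, 0, -20], "turn": 0, "claw": 0.3}, {"delta_pos": [0, 0, -20], "turn": 0, "claw": 0.3}, {"delta_pos": [0, 0, -20], "turn": 0, "claw": 0.3}, {"delta_pos": [0, 0, -15], "turn": 0, "claw": 0.3}, {"delta_pos": [0, 0, -8], "turn": 0, "claw": 0.3}, {"delta_pos": [0, 0, 0], "turn": 0, "claw": 0.3}, {"delta_pos": [0, 0, 0], "turn": 0, "claw": 0.3}]}}

```text
time_s: 5.28
tcp_pos: [0.433, 0.1568, 0.1088]
ee_rot: [[-0.166, -0.986, -0.001], [-0.986, 0.166, -0.001], [0.001, 0.001, -1.0]]
wrist_force: [-0.0, 0.1, -3.7]
gripper_width: 0.506
gripper_force: 30.0
```

```bash
python3 - <<'E'
from h import *
go(.432,.157,.104,170.3)
d=cap('side'); c=cv2.resize(d['color'][140:320,180:400],None,fx=3,fy=3); cv2.imwrite('pics/lift.png',c[...,::-1])
w=cloud(cap('top'));p=w[225:320,240:320].reshape(-1,3);p=p[(p[:,2]>.06)&(p[:,2]<.17)]
u=np.array([.169,.986]); s=(p[:,:2]-[.432,.157])@u; q=(p[:,:2]-[.432,.157])@[.986,-.169]
for a in range(-80,80,10):
    m=(s*1000>a)&(s*1000<a+10)&(abs(q)<.03); print(a,m.sum(),np.median(p[m,2]).round(3) if m.any() else '')
for _ in range(3): go(.432,.157,.104,170.3); cap('top')
E
```

```text
t 5.28 p [0.433  0.1568 0.1088] yaw 170.47 tilt [0.001 0.001] F [-0.03  0.11 -3.72] M [ 0.167 -0.033  0.   ] w 0.506 g 30.0
turn 0.003 then mm x,y,z [-0.1  1.1  4.8] joints [ 40.  13. -31.  -0. -46. -50.]
-80 0 
-70 54 0.137
-60 72 0.138
-50 69 0.137
-40 72 0.138
-30 13 0.137
-20 0 
-10 0 
0 0 
10 0 
20 0 
30 0 
40 0 
50 0 
60 0 
70 0 
t 5.38 p [0.4331 0.1568 0.1088] yaw 170.48 tilt [0.001 0.001] F [ 0.24  0.02 -2.49] M [ 0.16  -0.051 -0.023] w 0.504 g 30.0
turn 0.0031 then mm x,y,z [-0.   1.1  4.8] joints [ 40.  13. -31.  -0. -46. -50.]
t 5.42 p [0.4332 0.1569 0.1089] yaw 170.49 tilt [0.001 0.001] F [-0.16 -0.64 -2.95] M [ 0.143 -0.092  0.008] w 0.504 g 30.0
turn 0.0032 then mm x,y,z [0.1 1.2 4.9] joints [ 40.  13. -31.  -0. -46. -50.]
t 5.47 p [0.4332 0.1569 0.109 ] yaw 170.49 tilt [0.001 0.001] F [ 1.06 -0.13 -2.89] M [ 0.168 -0.011 -0.041] w 0.502 g 30.0
turn 0.0033 then mm x,y,z [0.1 1.2 5. ] joints [ 40.  13. -31.  -0. -46. -50.]
```

View pics/lift.png

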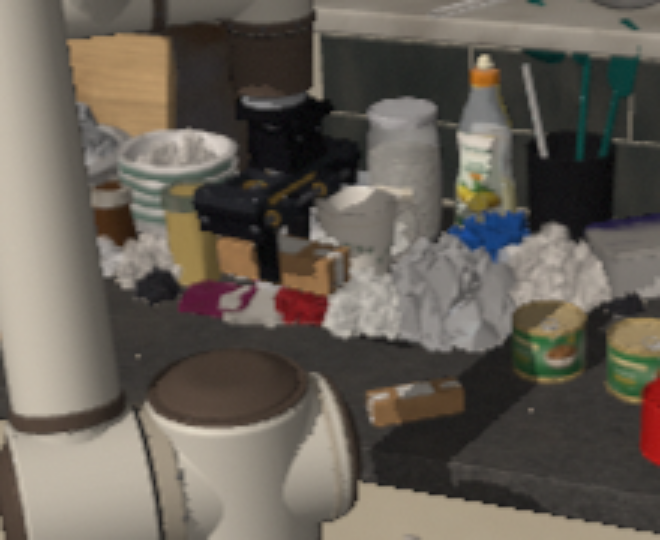

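The side view shows the carton held level between the fingers, at about (280,262) in the crop, so it doesn't visibly droop. The moment suggests the -y end is heavy. I'll lay it down and take an empty-hand baseline at the same pose.

Emit:
{"api": "drive_tool", "payload": {"moves": [{"delta_pos": [0, 0, 20], "turn": 0, "claw": 0.3}, {"delta_pos": [0, 0, 25], "turn": 0, "claw": 0.3}, {"delta_pos": [0, 0, 25], "turn": 0, "claw": 0.3}, {"delta_pos": [0, 0, 18], "turn": 0, "claw": 0.3}, {"delta_pos": [0, 0, 9], "turn": 0, "claw": 0.3}, {"delta_pos": [0, 0, 4], "turn": 0, "claw": 0.3}, {"delta_pos": [0, 0, 2], "turn": 0, "claw": 0.3}, {"delta_pos": [0, 0, 0], "turn": 0, "claw": 0.3}, {"delta_pos": [0, 0, 0], "turn": 0, "claw": 1}, {"delta_pos": [0, 0, 0], "turn": 0, "claw": 1}, {"delta_pos": [0, 0, 0], "turn": 0, "claw": 1}, {"delta_pos": [0, 0, 0], "turn": 0, "claw": 1}]}}

```text
time_s: 7.02
tcp_pos: [0.4336, 0.1571, 0.0067]
ee_rot: [[-0.165, -0.986, 0.0], [-0.986, 0.165, 0.0], [-0.0, -0.0, -1.0]]
wrist_force: [-0.9, 0.3, 0.5]
gripper_width: 0.872
gripper_force: 0.0
```

Emit:
{"api": "drive_tool", "payload": {"moves": [{"delta_pos": [0, 0, 0], "turn": 0, "claw": 1}, {"delta_pos": [0, 0, -15], "turn": 0, "claw": 1}, {"delta_pos": [0, 0, -30], "turn": 0, "claw": 1}, {"delta_pos": [0, 0, -30], "turn": 0, "claw": 1}, {"delta_pos": [0, 0, -20], "turn": 0, "claw": 1}, {"delta_pos": [0, 0, -7], "turn": 0, "claw": 1}, {"delta_pos": [0, 0, 0], "turn": 0, "claw": 1}, {"delta_pos": [0, 0, 0], "turn": 0, "claw": 1}, {"delta_pos": [0, 0, 0], "turn": 0, "claw": 1}]}}

```text
time_s: 8.15
tcp_pos: [0.4331, 0.1568, 0.1077]
ee_rot: [[-0.165, -0.986, -0.002], [-0.986, 0.165, -0.001], [0.001, 0.001, -1.0]]
wrist_force: [-0.2, -1.6, 0.1]
gripper_width: 1.003
gripper_force: 0.0
```

```bash
python3 - <<'E'
from h import *
for _ in range(4): go(.432,.157,.104,170.3); w=cloud(cap('top'))
p=w[225:320,240:320].reshape(-1,3);p=p[(p[:,2]>.025)&(p[:,2]<.05)]
print(cv2.minAreaRect((p[:,:2]*1000).astype(np.float32)))
E
```

```text
t 8.15 p [0.4331 0.1568 0.1077] yaw 170.49 tilt [0.001 0.001] F [-0.24 -1.65  0.08] M [ 0.046 -0.05  -0.001] w 1.003 g 0.0
turn 0.0032 then mm x,y,z [-0.1  1.1  3.7] joints [ 40.  13. -31.  -0. -46. -50.]
t 8.2 p [0.4332 0.1568 0.1078] yaw 170.49 tilt [0.001 0.001] F [0.26 0.24 0.42] M [ 0.087 -0.059  0.07 ] w 1.001 g 0.0
turn 0.0032 then mm x,y,z [0.  1.2 3.8] joints [ 40.  13. -31.  -0. -46. -50.]
t 8.25 p [0.4332 0.1569 0.1079] yaw 170.49 tilt [0.001 0.001] F [ 0.31  0.18 -0.07] M [ 0.097 -0.076 -0.014] w 0.998 g 0.0
turn 0.0033 then mm x,y,z [0.1 1.2 3.9] joints [ 40.  13. -31.  -0. -46. -50.]
t 8.3 p [0.4333 0.1569 0.1081] yaw 170.49 tilt [0.001 0.001] F [ 0.39  0.9  -0.14] M [ 0.096 -0.079 -0.013] w 1.0 g 0.0
turn 0.0033 then mm x,y,z [0.2 1.3 4.1] joints [ 40.  13. -31.  -0. -46. -50.]
((468.7991638183594, 138.90542602539062), (201.79554748535156, 215.7713623046875), 89.35543060302734)
```

The baseline Mx is about +0.08 and the loaded Mx about +0.16. The difference of +0.08 N·m matches 27 mm × 3.2 N towards -y, so the **-y end is heavy**. Next I'll grip near the +y (light) end.

Emit:
{"api": "drive_tool", "payload": {"moves": [{"delta_pos": [-25, 0, 0], "turn": 0, "claw": 1}, {"delta_pos": [-25, 0, 0], "turn": 0, "claw": 1}, {"delta_pos": [0, 0, 30], "turn": 0, "claw": 1}, {"delta_pos": [0, 0, 35], "turn": 0, "claw": 1}, {"delta_pos": [0, 0, 26], "turn": 0, "claw": 1}, {"delta_pos": [0, 0, 10], "turn": 0, "claw": 1}, {"delta_pos": [0, 0, 0], "turn": 0, "claw": 0.3}, {"delta_pos": [0, 0, 0], "turn": 0, "claw": 0.3}, {"delta_pos": [0, 0, 0], "turn": 0, "claw": 0.3}, {"delta_pos": [0, 0, 0], "turn": 0, "claw": 0.3}, {"delta_pos": [0, 0, 0], "turn": 0, "claw": 0.3}, {"delta_pos": [0, 0, 0], "turn": 0, "claw": 0.3}]}}

```text
time_s: 9.85
tcp_pos: [0.4419, 0.2064, 0.0079]
ee_rot: [[-0.165, -0.986, 0.0], [-0.986, 0.165, 0.0], [-0.0, -0.0, -1.0]]
wrist_force: [-0.7, 0.3, 2.2]
gripper_width: 0.501
gripper_force: 30.0
```

Emit:
{"api": "drive_tool", "payload": {"moves": [{"delta_pos": [0, 0, 0], "turn": 0, "claw": 0.3}, {"delta_pos": [0, 0, 0], "turn": 0, "claw": 0.3}, {"delta_pos": [0, 0, 0], "turn": 0, "claw": 0.3}, {"delta_pos": [3, 0, -10], "turn": 0, "claw": 0.3}, {"delta_pos": [3, 0, -10], "turn": 0, "claw": 0.3}, {"delta_pos": [5, 0, -9], "turn": 0, "claw": 0.3}, {"delta_pos": [5, 0, -9], "turn": 0, "claw": 0.3}, {"delta_pos": [6, 0, -8], "turn": 0, "claw": 0.3}, {"delta_pos": [6, 0, -8], "turn": 0, "claw": 0.3}, {"delta_pos": [0, 0, 0], "turn": 0, "claw": 0.3}, {"delta_pos": [0, 0, 0], "turn": 0, "claw": 0.3}]}}

```text
time_s: 11.22
tcp_pos: [0.4371, 0.1787, 0.0615]
ee_rot: [[-0.165, -0.986, -0.0], [-0.986, 0.165, 0.0], [-0.0, 0.0, -1.0]]
wrist_force: [0.3, -0.3, -3.4]
gripper_width: 0.502
gripper_force: 30.0
```

```bash
cat >> h.py <<'E'
def tilt(g):  # side cloud: points of the carton round grasp xy g, sorted along carton y
    d=cap('side'); w=cloud(d); c=d['color'].astype(int)
    p=w.reshape(-1,3); u=np.array([.167,.986]); v=np.array([.986,-.167])
    s=(p[:,:2]-g)@u*1000; q=(p[:,:2]-g)@v*1000; z=p[:,2]*1000
    br=((c[...,0]-c[...,2])>25).ravel()
    m=(abs(q)<40)&(s>-150)&(s<40)&(z>3)&(z<160)&br
    for a in range(-150,40,10):
        k=m&(s>a)&(s<=a+10)
        if k.sum()>3: print(a,k.sum(),'z',np.percentile(z[k],[3,97]).round(),'q',np.median(q[k]).round())
    return d
E
python3 - <<'E'
from h import *
go(.432,.157,.104,170.3)
s=monitor.sense(); d=tilt(s['tcp_pos'][:2])
c=cv2.resize(d['color'][160:300,200:360],None,fx=4,fy=4); cv2.imwrite('pics/p30.png',c[...,::-1])
E
```

```text
t 11.22 p [0.4371 0.1787 0.0615] yaw 170.48 tilt [-0.  0.] F [ 0.34 -0.25 -3.37] M [ 0.308 -0.123  0.02 ] w 0.502 g 30.0
turn 0.0031 then mm x,y,z [ 22.3   1.3 -42.5] joints [ 42.  19. -33.  -0. -39. -52.]
-120 55 z [57. 91.] q -15.0
-110 50 z [55. 91.] q -22.0
-100 46 z [58. 92.] q -22.0
-90 50 z [57. 92.] q -22.0
-80 50 z [56. 91.] q -22.0
-70 32 z [55. 91.] q -24.0
-60 35 z [56. 90.] q -24.0
-50 29 z [57. 89.] q -24.0
-40 33 z [ 54. 149.] q -24.0
-30 46 z [ 58. 159.] q -24.0
-20 57 z [ 58. 158.] q -21.0
-10 16 z [ 54. 121.] q -17.0
0 8 z [ 87. 137.] q 14.0
10 4 z [ 56. 126.] q -5.0
```

View pics/p30.png

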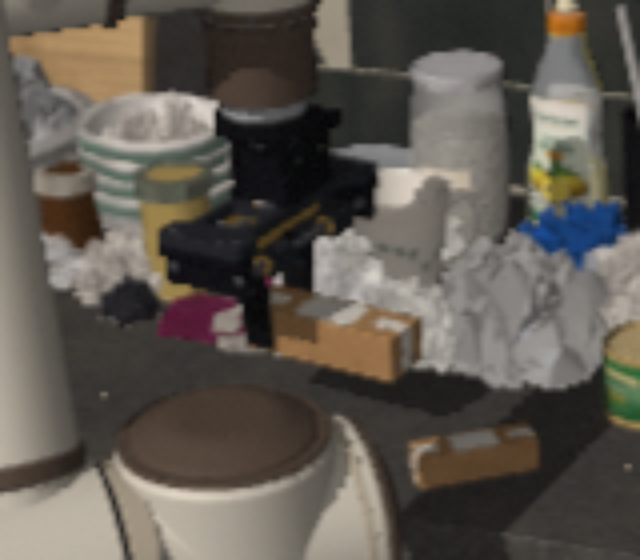

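The side crop shows the carton still level, with its near end at about (400,345). Pad friction holds it. Mx has risen by 0.23 N·m, which confirms the -y end is heavy. I'll see whether a slightly wider claw target eases the grip so it can swing.

Emit:
{"api": "drive_tool", "payload": {"moves": [{"delta_pos": [0, 0, 0], "turn": 0, "claw": 0.48}]}}

```text
time_s: 11.4
tcp_pos: [0.437, 0.1788, 0.0612]
ee_rot: [[-0.165, -0.986, -0.001], [-0.986, 0.165, -0.0], [0.001, 0.0, -1.0]]
wrist_force: [-0.1, -0.4, -3.8]
gripper_width: 0.501
gripper_force: 30.0
```

Emit:
{"api": "drive_tool", "payload": {"moves": [{"delta_pos": [0, 0, 0], "turn": 0, "claw": 0.49}]}}

```text
time_s: 11.52
tcp_pos: [0.437, 0.1788, 0.0613]
ee_rot: [[-0.165, -0.986, -0.0], [-0.986, 0.165, -0.0], [0.0, 0.0, -1.0]]
wrist_force: [0.5, -0.3, -3.4]
gripper_width: 0.504
gripper_force: 30.0
```

Emit:
{"api": "drive_tool", "payload": {"moves": [{"delta_pos": [0, 0, 0], "turn": 0, "claw": 0.495}]}}

```text
time_s: 11.65
tcp_pos: [0.4371, 0.1788, 0.0614]
ee_rot: [[-0.165, -0.986, -0.0], [-0.986, 0.165, -0.0], [0.0, 0.0, -1.0]]
wrist_force: [0.4, 0.6, -2.7]
gripper_width: 0.506
gripper_force: 30.0
```

Force is all or nothing, so I'll lay it back down and re-grip with only a small corner patch at the very end of the light end. That gives less torsional friction and a longer lever.

Emit:
{"api": "drive_tool", "payload": {"moves": [{"delta_pos": [0, 0, 20], "turn": 0, "claw": 0.3}, {"delta_pos": [0, 0, 18], "turn": 0, "claw": 0.3}, {"delta_pos": [0, 0, 10], "turn": 0, "claw": 0.3}, {"delta_pos": [0, 0, 5], "turn": 0, "claw": 0.3}, {"delta_pos": [0, 0, 1], "turn": 0, "claw": 0.3}, {"delta_pos": [0, 0, 0], "turn": 0, "claw": 1}, {"delta_pos": [0, 0, 0], "turn": 0, "claw": 1}, {"delta_pos": [0, 0, 0], "turn": 0, "claw": 1}, {"delta_pos": [0, 0, -12], "turn": 0, "claw": 1}, {"delta_pos": [-9, 0, 0], "turn": 0, "claw": 1}, {"delta_pos": [-8, 0, 0], "turn": 0, "claw": 1}, {"delta_pos": [0, 0, 0], "turn": 0, "claw": 0.2}]}}

```text
time_s: 13.15
tcp_pos: [0.4401, 0.1964, 0.0195]
ee_rot: [[-0.164, -0.986, 0.0], [-0.986, 0.164, 0.0], [-0.0, -0.0, -1.0]]
wrist_force: [-0.0, 0.0, 0.4]
gripper_width: 0.943
gripper_force: 0.0
```

Emit:
{"api": "drive_tool", "payload": {"moves": [{"delta_pos": [0, 0, 0], "turn": 0, "claw": 0.2}, {"delta_pos": [0, 0, 0], "turn": 0, "claw": 0.2}, {"delta_pos": [0, 0, 0], "turn": 0, "claw": 0.2}, {"delta_pos": [0, 0, 0], "turn": 0, "claw": 0.2}, {"delta_pos": [0, 0, 0], "turn": 0, "claw": 0.2}, {"delta_pos": [0, 0, 0], "turn": 0, "claw": 0.2}, {"delta_pos": [0, 0, 0], "turn": 0, "claw": 0.2}, {"delta_pos": [1, 0, -8], "turn": 0, "claw": 0.2}, {"delta_pos": [2, 0, -8], "turn": 0, "claw": 0.2}, {"delta_pos": [2, 0, -8], "turn": 0, "claw": 0.2}, {"delta_pos": [3, 0, -8], "turn": 0, "claw": 0.2}, {"delta_pos": [0, 0, 0], "turn": 0, "claw": 0.2}]}}

```text
time_s: 14.65
tcp_pos: [0.439, 0.1878, 0.0524]
ee_rot: [[-0.165, -0.986, 0.002], [-0.986, 0.165, 0.001], [-0.002, -0.001, -1.0]]
wrist_force: [0.3, 0.7, -1.1]
gripper_width: 0.502
gripper_force: 30.0
```

```bash
python3 - <<'E'
from h import *
go(.432,.157,.104,170.3)
s=monitor.sense(); d=tilt(s['tcp_pos'][:2])
E
```

```text
t 14.65 p [0.439  0.1878 0.0524] yaw 170.48 tilt [-0.002 -0.001] F [ 0.33  0.75 -1.07] M [ 0.474 -0.117  0.008] w 0.502 g 30.0
turn 0.0031 then mm x,y,z [ 31.6   1.7 -51.6] joints [ 43.  20. -32.   0. -38. -52.]
-130 39 z [16. 39.] q -14.0
-120 51 z [ 4. 41.] q -22.0
-110 60 z [ 8. 44.] q -23.0
-100 53 z [12. 47.] q -20.0
-90 42 z [15. 49.] q -23.0
-80 30 z [15. 52.] q -24.0
-70 36 z [18. 57.] q -23.0
-60 38 z [20. 57.] q -24.0
-50 32 z [25. 61.] q -23.0
-40 61 z [ 27. 137.] q -20.0
-30 70 z [ 28. 153.] q -21.0
-20 58 z [ 32. 151.] q -21.0
-10 26 z [27. 87.] q -24.0
0 11 z [ 35. 144.] q -22.0
10 4 z [ 15. 152.] q -3.0
20 5 z [143. 153.] q -26.0
```

It is pivoting (about 15°, heavy end on the table). I'll continue along the arc.

Emit:
{"api": "drive_tool", "payload": {"moves": [{"delta_pos": [6, 0, -10], "turn": 0, "claw": 0.2}, {"delta_pos": [7, 0, -9], "turn": 0, "claw": 0.2}, {"delta_pos": [8, 0, -9], "turn": 0, "claw": 0.2}, {"delta_pos": [8, 0, -8], "turn": 0, "claw": 0.2}, {"delta_pos": [9, 0, -7], "turn": 0, "claw": 0.2}, {"delta_pos": [9, 0, -7], "turn": 0, "claw": 0.2}, {"delta_pos": [10, 0, -6], "turn": 0, "claw": 0.2}, {"delta_pos": [10, 0, -5], "turn": 0, "claw": 0.2}, {"delta_pos": [11, 0, -4], "turn": 0, "claw": 0.2}, {"delta_pos": [11, 0, -3], "turn": 0, "claw": 0.2}, {"delta_pos": [0, 0, 0], "turn": 0, "claw": 0.2}]}}

```text
time_s: 16.08
tcp_pos: [0.4236, 0.0991, 0.1197]
ee_rot: [[-0.166, -0.986, -0.0], [-0.986, 0.166, 0.0], [-0.0, 0.0, -1.0]]
wrist_force: [-0.1, 0.4, -4.5]
gripper_width: 0.498
gripper_force: 30.0
```

```bash
python3 - <<'E'
from h import *
go(.432,.157,.104,170.3)
s=monitor.sense(); d=tilt(s['tcp_pos'][:2])
c=cv2.resize(d['color'][160:300,200:360],None,fx=4,fy=4); cv2.imwrite('pics/p66.png',c[...,::-1])
E
```

```text
t 16.07 p [0.4236 0.0991 0.1197] yaw 170.42 tilt [-0.  0.] F [-0.12  0.38 -4.5 ] M [ 0.351 -0.097  0.011] w 0.498 g 30.0
turn 0.0022 then mm x,y,z [-58.5   1.5  15.7] joints [ 35.  10. -33.  -0. -46. -44.]
-150 13 z [ 4. 26.] q -10.0
-140 41 z [ 5. 27.] q -15.0
-130 43 z [ 5. 28.] q -25.0
-120 25 z [ 4. 26.] q -35.0
-110 23 z [18. 61.] q -15.0
-100 57 z [33. 70.] q -19.0
-90 77 z [26. 76.] q -22.0
-80 74 z [34. 81.] q -22.0
-70 51 z [44. 90.] q -23.0
-60 50 z [ 52. 100.] q -24.0
-50 43 z [ 60. 107.] q -24.0
-40 64 z [ 70. 115.] q -22.0
-30 71 z [ 78. 123.] q -22.0
-20 67 z [ 85. 131.] q -23.0
-10 39 z [ 90. 134.] q -22.0
0 15 z [ 97. 115.] q -24.0
10 5 z [104. 114.] q -25.0
```

View pics/p66.png

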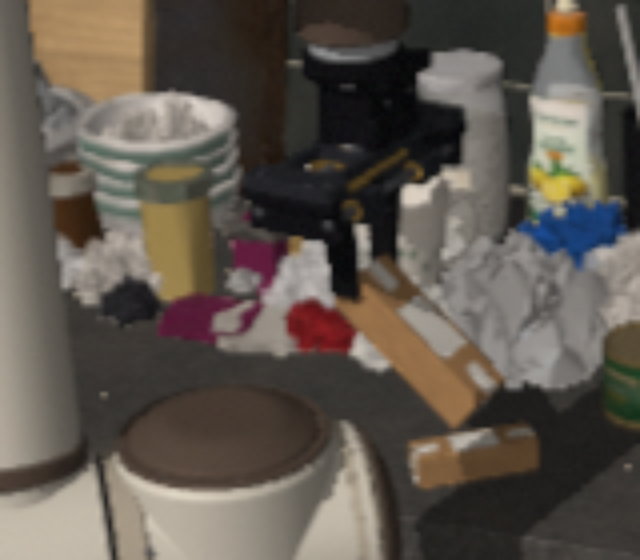

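The view shows the carton hanging at about 40° (lower corner near (465,415)), heavy end down, where grip friction balances gravity. A brisk fore-aft jerk along the carton direction should swing it further.

Emit:
{"api": "drive_tool", "payload": {"moves": [{"delta_pos": [-10, 0, -15], "turn": 0, "claw": 0.2}, {"delta_pos": [-25, 0, -10], "turn": 0, "claw": 0.2}, {"delta_pos": [-40, 0, 0], "turn": 0, "claw": 0.2}, {"delta_pos": [45, 0, -10], "turn": 0, "claw": 0.2}, {"delta_pos": [30, 0, 0], "turn": 0, "claw": 0.2}, {"delta_pos": [15, 0, 0], "turn": 0, "claw": 0.2}, {"delta_pos": [6, 0, 0], "turn": 0, "claw": 0.2}, {"delta_pos": [0, 0, 0], "turn": 0, "claw": 0.2}]}}

```text
time_s: 17.12
tcp_pos: [0.4208, 0.0793, 0.1545]
ee_rot: [[-0.166, -0.986, 0.0], [-0.986, 0.166, 0.0], [-0.0, -0.0, -1.0]]
wrist_force: [-0.1, -0.1, -3.6]
gripper_width: 0.502
gripper_force: 30.0
```

```bash
python3 - <<'E'
from h import *
go(.432,.157,.104,170.3)
s=monitor.sense(); d=tilt(s['tcp_pos'][:2])
E
```

```text
t 17.12 p [0.4208 0.0793 0.1545] yaw 170.47 tilt [-0. -0.] F [-0.07 -0.13 -3.64] M [ 0.141 -0.098 -0.018] w 0.502 g 30.0
turn 0.003 then mm x,y,z [-78.5   2.   50.5] joints [ 33.   7. -32.   0. -52. -42.]
-130 16 z [ 4. 26.] q -10.0
-120 39 z [ 4. 27.] q -18.0
-110 41 z [ 5. 27.] q -26.0
-100 37 z [ 7. 28.] q -31.0
-50 66 z [42. 75.] q -14.0
-40 77 z [40. 95.] q -21.0
-30 88 z [ 39. 133.] q -24.0
-20 157 z [ 44. 155.] q -22.0
-10 95 z [ 59. 157.] q -24.0
0 43 z [ 88. 150.] q -25.0
10 25 z [109. 158.] q -24.0
20 7 z [138. 155.] q -22.0
```

It's about 70° now. One milder jerk should finish it.

Emit:
{"api": "drive_tool", "payload": {"moves": [{"delta_pos": [-8, 0, 0], "turn": 0, "claw": 0.2}, {"delta_pos": [-18, 0, 0], "turn": 0, "claw": 0.2}, {"delta_pos": [-30, 0, 0], "turn": 0, "claw": 0.2}, {"delta_pos": [34, 0, 0], "turn": 0, "claw": 0.2}, {"delta_pos": [22, 0, 0], "turn": 0, "claw": 0.2}, {"delta_pos": [11, 0, 0], "turn": 0, "claw": 0.2}, {"delta_pos": [4, 0, 0], "turn": 0, "claw": 0.2}, {"delta_pos": [0, 0, 0], "turn": 0, "claw": 0.2}]}}

```text
time_s: 18.18
tcp_pos: [0.4184, 0.0649, 0.1546]
ee_rot: [[-0.165, -0.986, 0.001], [-0.986, 0.165, 0.0], [-0.0, -0.001, -1.0]]
wrist_force: [0.1, -0.4, -3.4]
gripper_width: 0.498
gripper_force: 30.0
```

```bash
python3 - <<'E'
from h import *
go(.432,.157,.104,170.3)
s=monitor.sense(); d=tilt(s['tcp_pos'][:2])
c=cv2.resize(d['color'][160:300,200:360],None,fx=4,fy=4); cv2.imwrite('pics/p80.png',c[...,::-1])
E
```

```text
t 18.18 p [0.4184 0.0649 0.1546] yaw 170.49 tilt [-0.    -0.001] F [ 0.1  -0.42 -3.37] M [ 0.032 -0.078  0.007] w 0.498 g 30.0
turn 0.0034 then mm x,y,z [-93.1   2.1  50.6] joints [ 31.   6. -32.  -0. -52. -40.]
-110 33 z [ 5. 27.] q -14.0
-100 42 z [ 6. 27.] q -21.0
-90 42 z [ 5. 26.] q -30.0
-80 18 z [ 4. 27.] q -24.0
-60 4 z [21. 26.] q -27.0
-30 78 z [36. 86.] q -12.0
-20 140 z [ 41. 149.] q -21.0
-10 134 z [ 36. 157.] q -23.0
0 105 z [ 36. 149.] q -24.0
10 65 z [ 58. 150.] q -25.0
20 17 z [ 91. 158.] q -25.0
```

View pics/p80.png

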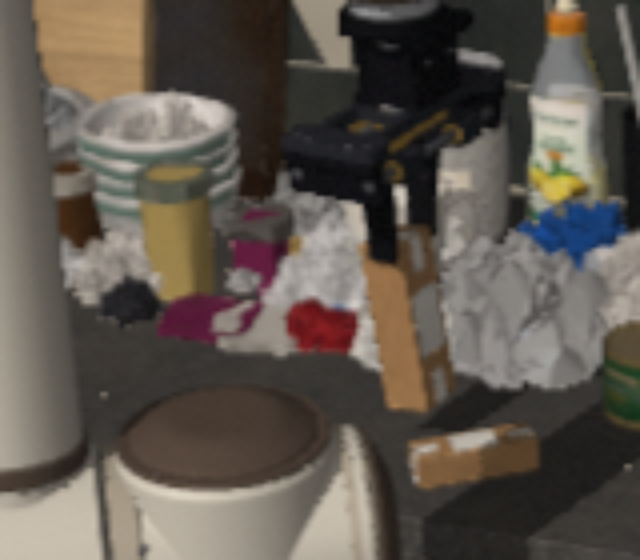

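The view shows the carton nearly upright (about 82°), heavy end down, with its lower edge near (405,405). I'll carry it over to the robot side of the tins before setting it down.

Emit:
{"api": "drive_tool", "payload": {"moves": [{"delta_pos": [0, 0, -15], "turn": -0.026, "claw": 0.2}, {"delta_pos": [0, 0, -15], "turn": -0.026, "claw": 0.2}, {"delta_pos": [10, -2, 0], "turn": 0, "claw": 0.2}, {"delta_pos": [25, -4, 0], "turn": 0, "claw": 0.2}, {"delta_pos": [35, -5, 0], "turn": 0, "claw": 0.2}, {"delta_pos": [40, -5, 0], "turn": 0, "claw": 0.2}, {"delta_pos": [38, -5, 0], "turn": 0, "claw": 0.2}, {"delta_pos": [28, -4, 0], "turn": 0, "claw": 0.2}, {"delta_pos": [16, -2, 0], "turn": 0, "claw": 0.2}, {"delta_pos": [8, -1, 0], "turn": 0, "claw": 0.2}, {"delta_pos": [2, 0, 0], "turn": 0, "claw": 0.2}, {"delta_pos": [0, 0, 30], "turn": 0, "claw": 0.2}]}}

```text
time_s: 19.73
tcp_pos: [0.4251, -0.1394, 0.1561]
ee_rot: [[-0.113, -0.994, 0.007], [-0.994, 0.113, -0.0], [-0.0, -0.007, -1.0]]
wrist_force: [0.8, -0.4, -2.9]
gripper_width: 0.504
gripper_force: 30.0
```

Emit:
{"api": "drive_tool", "payload": {"moves": [{"delta_pos": [0, 0, 18], "turn": 0, "claw": 0.2}, {"delta_pos": [0, 0, 8], "turn": 0, "claw": 0.2}, {"delta_pos": [0, 0, 3], "turn": 0, "claw": 0.2}, {"delta_pos": [0, 0, 0], "turn": 0, "claw": 0.2}]}}

```text
time_s: 20.23
tcp_pos: [0.4233, -0.1394, 0.126]
ee_rot: [[-0.113, -0.994, 0.001], [-0.994, 0.113, -0.0], [0.0, -0.001, -1.0]]
wrist_force: [-0.0, -0.1, -2.5]
gripper_width: 0.499
gripper_force: 30.0
```

```bash
python3 - <<'E'
from h import *
go(.423,-.139,.104,173.5)
s=monitor.sense(); d=tilt(s['tcp_pos'][:2])
E
```

```text
t 20.23 p [ 0.4233 -0.1394  0.126 ] yaw 173.5 tilt [ 0.    -0.001] F [-0.02 -0.13 -2.46] M [ 0.029 -0.021  0.009] w 0.499 g 30.0
turn -0.0001 then mm x,y,z [-0.4  0.3 22. ] joints [  3.  11. -32.   0. -48.  -9.]
-150 54 z [ 7. 59.] q -26.0
-140 41 z [43. 59.] q -15.0
-130 44 z [52. 59.] q -3.0
-120 41 z [52. 58.] q -4.0
-110 40 z [52. 58.] q -11.0
-100 54 z [ 6. 59.] q -26.0
-90 17 z [43. 60.] q -13.0
-30 62 z [ 8. 52.] q -14.0
-20 143 z [ 10. 119.] q -21.0
-10 151 z [  9. 136.] q -22.0
0 121 z [  8. 122.] q -24.0
10 83 z [ 36. 132.] q -24.0
20 21 z [ 81. 134.] q -21.0
```

Emit:
{"api": "drive_tool", "payload": {"moves": [{"delta_pos": [0, 0, 3], "turn": 0, "claw": 0.2}, {"delta_pos": [0, 0, 2], "turn": 0, "claw": 0.2}, {"delta_pos": [0, 0, 0], "turn": 0, "claw": 0.2}]}}

```text
time_s: 20.65
tcp_pos: [0.4249, -0.1405, 0.1246]
ee_rot: [[-0.111, -0.994, 0.005], [-0.994, 0.111, -0.003], [0.002, -0.005, -1.0]]
wrist_force: [-5.0, -0.3, 18.0]
gripper_width: 0.503
gripper_force: 30.1
```

Emit:
{"api": "drive_tool", "payload": {"moves": [{"delta_pos": [1, 0, 2], "turn": 0, "claw": 0.2}, {"delta_pos": [1, 0, 1], "turn": 0, "claw": 0.2}, {"delta_pos": [0, 0, 0], "turn": 0, "claw": 0.2}]}}

```text
time_s: 21.02
tcp_pos: [0.4265, -0.1431, 0.1239]
ee_rot: [[-0.11, -0.994, 0.009], [-0.994, 0.11, -0.004], [0.003, -0.009, -1.0]]
wrist_force: [-5.7, -0.3, 29.0]
gripper_width: 0.505
gripper_force: 30.3
```

```bash
python3 - <<'E'
from h import *
go(.423,-.139,.104,173.5)
s=monitor.sense(); d=tilt(s['tcp_pos'][:2])
E
```

```text
t 21.02 p [ 0.4265 -0.1431  0.1239] yaw 173.68 tilt [ 0.003 -0.009] F [-5.65 -0.3  28.97] M [0.069 2.017 0.034] w 0.505 g 30.3
turn 0.0032 then mm x,y,z [-3.7  3.9 19.9] joints [  2.  11. -32.   0. -47.  -9.]
-150 46 z [ 6. 59.] q -27.0
-140 37 z [53. 60.] q -14.0
-130 40 z [52. 59.] q -8.0
-120 38 z [53. 59.] q -7.0
-110 41 z [53. 60.] q -5.0
-100 33 z [53. 59.] q -13.0
-90 33 z [17. 60.] q -21.0
-40 4 z [ 7. 52.] q 39.0
-30 35 z [ 5. 50.] q -17.0
-20 150 z [ 10. 123.] q -22.0
-10 150 z [  9. 133.] q -24.0
0 118 z [  8. 117.] q -26.0
10 95 z [ 22. 132.] q -26.0
20 25 z [ 85. 132.] q -24.0
```

```bash
cat >> h.py <<'E'
def rect(d,g,yaw):
    a=np.radians(yaw); v=-np.array([np.cos(a),np.sin(a)]); u=np.array([-v[1],v[0]])
    w=cloud(d).reshape(-1,3); c=d['color'].astype(int); br=((c[...,0]-c[...,2])>25).ravel()
    s=(w[:,:2]-g)@u*1000; q=(w[:,:2]-g)@v*1000; z=w[:,2]*1000
    m=br&(abs(s)<45)&(q<-10)&(q>-36)&(z>2)&(z<150)
    S,Q,Z=s[m],q[m],z[m]
    print('n',m.sum(),cv2.minAreaRect(np.c_[S,Z].astype(np.float32)))
    for z0 in range(5,140,15):
        k=(Z>z0)&(Z<z0+15)
        if k.sum()>5: print(z0,k.sum(),'s',np.percentile(S[k],[4,96]).round(1),'q',np.median(Q[k]).round(1))
E
python3 - <<'E'
from h import *
d=cap('side'); s=monitor.sense(); rect(d,s['tcp_pos'][:2],173.5)
c=cv2.resize(d['color'][190:310,270:430],None,fx=5,fy=5); cv2.imwrite('pics/dn.png',c[...,::-1])
E
```

```text
n 517 ((2.5986738204956055, 73.27389526367188), (142.4355926513672, 39.49540710449219), 82.72529602050781)
5 62 s [-22.2  11.3] q -25.1
20 63 s [-21.1  14.6] q -24.9
35 61 s [-19.8  14.8] q -25.4
50 61 s [-16.8  17.7] q -24.3
65 54 s [-15.3  19.1] q -24.2
80 66 s [-13.1  20.9] q -24.4
95 63 s [-11.9  21.9] q -23.9
110 53 s [-10.3  25.1] q -23.6
125 25 s [-9.1 25.3] q -23.4
```

View pics/dn.png

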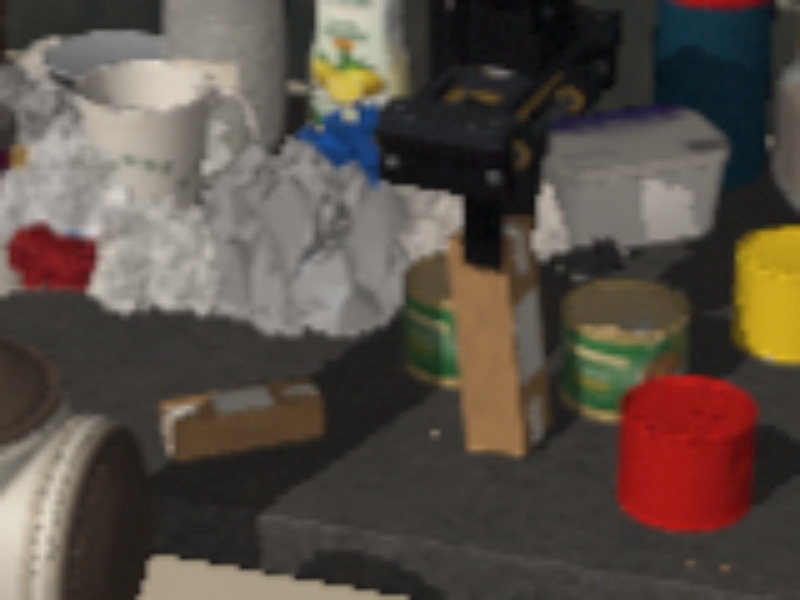

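The view shows the carton resting on its heavy end at (490,450), leaning about 7° on one edge. The centre of mass is low, so releasing lets it settle flat. I'll ease the downforce and open.

Emit:
{"api": "drive_tool", "payload": {"moves": [{"delta_pos": [0, 0, -2], "turn": 0, "claw": 0.2}, {"delta_pos": [0, 0, -1], "turn": 0, "claw": 0.2}, {"delta_pos": [0, 0, -0.5], "turn": 0, "claw": 0.2}]}}

```text
time_s: 21.5
tcp_pos: [0.426, -0.1421, 0.1242]
ee_rot: [[-0.112, -0.994, 0.009], [-0.994, 0.112, -0.002], [0.001, -0.009, -1.0]]
wrist_force: [0.7, -0.4, 5.7]
gripper_width: 0.502
gripper_force: 30.0
```

Emit:
{"api": "drive_tool", "payload": {"moves": [{"delta_pos": [0, 0, 0], "turn": 0, "claw": 1}, {"delta_pos": [0, 0, 0], "turn": 0, "claw": 1}, {"delta_pos": [0, 0, 0], "turn": 0, "claw": 1}, {"delta_pos": [0, 0, 0], "turn": 0, "claw": 1}]}}

```text
time_s: 22.0
tcp_pos: [0.4225, -0.1415, 0.1209]
ee_rot: [[-0.114, -0.994, -0.0], [-0.994, 0.114, -0.0], [0.0, 0.0, -1.0]]
wrist_force: [1.0, -0.7, -0.7]
gripper_width: 0.869
gripper_force: 0.0
```

```bash
python3 - <<'E'
from h import *
d=cap('side'); s=monitor.sense(); rect(d,s['tcp_pos'][:2],173.5); go(.423,-.139,.065,173.5)
E
```

```text
n 511 ((-6.532489776611328, 68.4932861328125), (132.2596893310547, 40.3029670715332), 89.25562286376953)
5 61 s [-24.3  10.1] q -21.9
20 61 s [-25.5   9.7] q -21.5
35 61 s [-25.1   9. ] q -21.0
50 61 s [-23.9  10.8] q -21.8
65 59 s [-25.5  12.3] q -22.0
80 62 s [-24.4   9.4] q -22.1
95 63 s [-25.    9.3] q -21.4
110 43 s [-24.9  -0.9] q -21.8
125 33 s [-25.   -3.1] q -21.5
t 22.05 p [ 0.4225 -0.1415  0.1209] yaw 173.47 tilt [0. 0.] F [ 0.02  0.08 -0.46] M [ 0.031 -0.075 -0.036] w 0.912 g 0.0
turn -0.0005 then mm x,y,z [-2.5 -0.2 55.9] joints [  3.  11. -32.   0. -47.  -9.]
```

It stands upright on its heavy end (edges vertical in the data). Next I'll re-centre, go lower and re-grip just above tin height.

Emit:
{"api": "drive_tool", "payload": {"moves": [{"delta_pos": [7.5, 0, 0], "turn": 0, "claw": 1}, {"delta_pos": [0, 0, 20], "turn": 0, "claw": 1}, {"delta_pos": [0, 0, 20], "turn": 0, "claw": 1}, {"delta_pos": [0, 0, 12], "turn": 0, "claw": 1}, {"delta_pos": [0, 0, 0], "turn": 0, "claw": 0.2}, {"delta_pos": [0, 0, 0], "turn": 0, "claw": 0.2}, {"delta_pos": [0, 0, 0], "turn": 0, "claw": 0.2}, {"delta_pos": [0, 0, 0], "turn": 0, "claw": 0.2}, {"delta_pos": [0, 0, 0], "turn": 0, "claw": 0.2}, {"delta_pos": [0, 0, 0], "turn": 0, "claw": 0.2}, {"delta_pos": [0, 0, 0], "turn": 0, "claw": 0.2}, {"delta_pos": [0, 0, 0], "turn": 0, "claw": 0.2}]}}

```text
time_s: 23.55
tcp_pos: [0.4223, -0.1489, 0.0694]
ee_rot: [[-0.113, -0.994, 0.001], [-0.994, 0.113, -0.0], [-0.0, -0.001, -1.0]]
wrist_force: [1.1, 0.2, 2.9]
gripper_width: 0.505
gripper_force: 30.0
```

```bash
python3 - <<'E'
from h import *
d=cap('side'); s=monitor.sense(); rect(d,s['tcp_pos'][:2],173.5); go(.5077,-.149,.068,173.5)
w=cloud(cap('top'))
for n,a in dict(tL=(354,387,230,266),tR=(388,424,234,268)).items():
    p=w[a[2]:a[3],a[0]:a[1]].reshape(-1,3);p=p[(p[:,2]>.05)&(p[:,2]<.066)]; print(n,len(p),cv2.minEnclosingCircle((p[:,:2]*1000).astype(np.float32)))
E
```

```text
n 329 ((-0.21962928771972656, 63.34047317504883), (38.05389404296875, 122.28593444824219), 0.6797606348991394)
5 57 s [-16.4  16.5] q -23.0
20 55 s [-17.1  16.7] q -24.0
35 62 s [-17.3  18.3] q -23.1
50 62 s [-16.4  17.6] q -24.2
65 26 s [-16.9  16.6] q -25.1
80 20 s [-17.9  -8.6] q -23.1
95 24 s [-17.  14.] q -20.8
110 11 s [-17.5 -14.2] q -22.5
t 23.6 p [ 0.4224 -0.1489  0.0694] yaw 173.49 tilt [-0.    -0.001] F [1.3  0.94 1.9 ] M [ 0.187 -0.446  0.004] w 0.504 g 30.0
turn -0.0002 then mm x,y,z [ -9.6 -84.8   1.4] joints [  1.  16. -35.   0. -39.  -8.]
tL 574 ((513.8697509765625, -98.1084213256836), 37.510990142822266)
tR 229 ((502.6546630859375, -201.95745849609375), 37.29746627807617)
```

Emit:
{"api": "drive_tool", "payload": {"moves": [{"delta_pos": [0, 0, -1.5], "turn": 0, "claw": 0.2}, {"delta_pos": [-5, 0, 0], "turn": 0, "claw": 0.2}, {"delta_pos": [-4.5, 0, 0], "turn": 0, "claw": 0.2}, {"delta_pos": [0, -8, 0], "turn": 0, "claw": 0.2}, {"delta_pos": [0, -12, 0], "turn": 0, "claw": 0.2}, {"delta_pos": [0, -12, 0], "turn": 0, "claw": 0.2}, {"delta_pos": [0, -8, 0], "turn": 0, "claw": 0.2}, {"delta_pos": [0, -6, 0], "turn": 0, "claw": 0.2}, {"delta_pos": [0, -4, 0], "turn": 0, "claw": 0.2}, {"delta_pos": [0, -4, 0], "turn": 0, "claw": 0.2}]}}

```text
time_s: 24.9
tcp_pos: [0.4757, -0.1457, 0.0702]
ee_rot: [[-0.114, -0.993, -0.002], [-0.993, 0.114, 0.0], [0.0, 0.002, -1.0]]
wrist_force: [-1.3, -0.7, -3.4]
gripper_width: 0.504
gripper_force: 30.0
```

Emit:
{"api": "drive_tool", "payload": {"moves": [{"delta_pos": [0, -4, 0], "turn": 0, "claw": 0.2}, {"delta_pos": [0, -4, 0], "turn": 0, "claw": 0.2}, {"delta_pos": [0, -4, 0], "turn": 0, "claw": 0.2}, {"delta_pos": [0, -4, 0], "turn": 0, "claw": 0.2}, {"delta_pos": [0, -4, 0], "turn": 0, "claw": 0.2}, {"delta_pos": [0, -4, 0], "turn": 0, "claw": 0.2}, {"delta_pos": [0, -4, 0], "turn": 0, "claw": 0.2}, {"delta_pos": [0, 0, 0], "turn": 0, "claw": 0.2}]}}

```text
time_s: 25.9
tcp_pos: [0.5053, -0.1489, 0.0707]
ee_rot: [[-0.114, -0.994, 0.002], [-0.994, 0.114, -0.0], [-0.0, -0.002, -1.0]]
wrist_force: [1.1, 0.4, -3.2]
gripper_width: 0.505
gripper_force: 30.0
```

```bash
python3 - <<'E'
from h import *
go(.5077,-.149,.068,173.5)
for n in('side','top'):
    d=cap(n); w=cloud(d); v=w.reshape(-1,3); c=d['color'].reshape(-1,3).astype(int)
    for nm,y0,y1 in(('L',-.15,-.03),('R',-.27,-.15)):
        m=(v[:,2]>.05)&(v[:,2]<.066)&(v[:,1]>y0)&(v[:,1]<y1)&(v[:,0]>.46)&(v[:,0]<.60)&(c[:,0]>60)
        p=v[m]; print(n,nm,len(p),p.min(0).round(3),p.max(0).round(3))
        if len(p)>10:
            print(cv2.minEnclosingCircle((p[:,:2]*1000).astype(np.float32)))
save(d,'in')
d=cap('side'); c=cv2.resize(d['color'][170:310,290:450],None,fx=4,fy=4); cv2.imwrite('pics/in.png',c[...,::-1])
E
```

```text
t 25.9 p [ 0.5053 -0.1489  0.0707] yaw 173.48 tilt [-0.    -0.002] F [ 1.14  0.39 -3.18] M [ 0.072 -0.231 -0.029] w 0.505 g 30.0
turn -0.0003 then mm x,y,z [-0.2 -2.4  2.7] joints [  1.  22. -25.   0. -43.  -8.]
side L 287 [ 0.467 -0.15   0.05 ] [ 0.583 -0.03   0.066]
((530.5865478515625, -90.03913879394531), 79.47896575927734)
side R 361 [ 0.462 -0.27   0.05 ] [ 0.6   -0.151  0.066]
((536.8148193359375, -210.4927978515625), 82.70751190185547)
top L 20 [ 0.577 -0.042  0.052] [ 0.596 -0.031  0.066]
((586.7708740234375, -33.953269958496094), 9.71788215637207)
top R 59 [ 0.572 -0.269  0.05 ] [ 0.6   -0.248  0.06 ]
((585.8900146484375, -258.5876159667969), 17.31052017211914)
```

View pics/in.png

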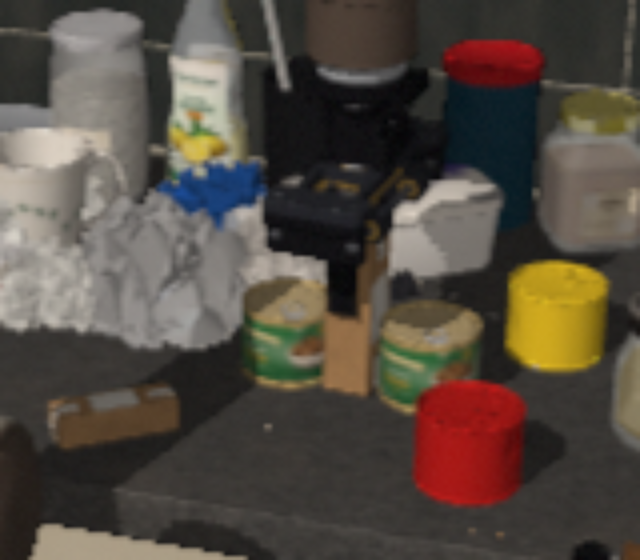

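The view shows the carton between the two upright green tins, at about (285,330) and (430,355). Next I'll fit the tin positions from their side walls.

```bash
cat >> h.py <<'E'
from scipy.optimize import least_squares
def tins(g,yaw=173.5):
    a=np.radians(yaw); v=-np.array([np.cos(a),np.sin(a)]); u=np.array([-v[1],v[0]])
    d=cap('side'); w=cloud(d).reshape(-1,3); out=[]
    for sg in(1,-1):
        c=g+sg*56*u/1000
        for _ in range(4):
            r=np.hypot(*(w[:,:2]-c).T); s=(w[:,:2]-g)@u*sg
            m=(w[:,2]>.008)&(w[:,2]<.052)&(abs(r-.0375)<.007)&(s>.0215)
            P=w[m,:2]; c=least_squares(lambda c:np.hypot(*(P-c).T)-.0375,c,loss='soft_l1',f_scale=.002).x
        t=c-g; print('LR'[sg<0],m.sum(),c.round(4),'rel push',(t@v*1000).round(1),'row',(t@u*1000).round(1)); out.append(c)
    L,R=out; e=(L-R)/np.linalg.norm(L-R); n=np.array([e[1],-e[0]]); q=g-(L+R)/2
    print('dist',np.linalg.norm(L-R).round(4),'carton off row (fwd)',(q@n*1000).round(1),'off middle',(q@e*1000).round(1),'row yaw err deg',np.degrees(np.arctan2(e@v,e@u)).round(1))
E
python3 - <<'E'
from h import *
s=monitor.sense(); tins(s['tcp_pos'][:2])
E
```

```text
L 252 [ 0.5143 -0.0915] rel push 2.8 row 58.1
R 236 [ 0.506  -0.2021] rel push 7.1 row -52.8
dist 0.111 carton off row (fwd) -5.0 off middle -2.5 row yaw err deg -2.2
```

```bash
python3 - <<'E'
from h import *
s=monitor.sense(); rect(cap('side'),s['tcp_pos'][:2],173.5); tins(s['tcp_pos'][:2])
E
```

```text
n 451 ((-0.34841156005859375, 63.299034118652344), (122.50121307373047, 88.9336166381836), 89.83998107910156)
5 59 s [-30.5  24.2] q -24.1
20 99 s [-38.7  37.8] q -23.5
35 81 s [-38.6  32.3] q -22.4
50 101 s [-42.3  41.1] q -22.9
65 27 s [-17.6  12. ] q -23.4
80 21 s [-17.3  14.4] q -24.6
95 20 s [-17.1  -8. ] q -21.9
110 12 s [-17.6 -14.6] q -19.8
L 258 [ 0.5147 -0.0913] rel push 3.3 row 58.4
R 241 [ 0.5055 -0.2026] rel push 6.7 row -53.3
dist 0.1117 carton off row (fwd) -5.1 off middle -2.4 row yaw err deg -1.7
```

Emit:
{"api": "drive_tool", "payload": {"moves": [{"delta_pos": [0, -2, 0], "turn": 0, "claw": 0.2}, {"delta_pos": [0, -2, 0], "turn": 0, "claw": 0.2}, {"delta_pos": [0, -2, 0], "turn": 0, "claw": 0.2}, {"delta_pos": [0, 0, 0], "turn": 0, "claw": 0.2}]}}

```text
time_s: 26.7
tcp_pos: [0.5105, -0.1495, 0.0705]
ee_rot: [[-0.114, -0.994, 0.0], [-0.994, 0.114, -0.0], [-0.0, -0.0, -1.0]]
wrist_force: [0.5, 0.6, -4.2]
gripper_width: 0.509
gripper_force: 30.0
```

```bash
python3 - <<'E'
from h import *
s=monitor.sense(); rect(cap('side'),s['tcp_pos'][:2],173.5)
for _ in range(3): tins(s['tcp_pos'][:2])
go(.5,-.149,.068,173.5)
E
```

```text
n 451 ((-0.04471588134765625, 64.90919494628906), (125.36567687988281, 88.20415496826172), 89.0626449584961)
5 62 s [-22.9  30.4] q -24.0
20 97 s [-37.7  36.1] q -23.5
35 75 s [-38.4  28.6] q -24.7
50 105 s [-41.5  36. ] q -22.9
65 32 s [-17.5  18.8] q -25.9
80 25 s [-17.3  18.1] q -22.2
95 19 s [-17.5  -9.1] q -23.4
110 12 s [-18.2 -14.6] q -22.1
L 270 [ 0.5144 -0.0916] rel push -2.7 row 58.0
R 245 [ 0.506  -0.2028] rel push 1.5 row -53.5
dist 0.1116 carton off row (fwd) 0.5 off middle -2.3 row yaw err deg -2.1
L 268 [ 0.5143 -0.0914] rel push -2.8 row 58.2
R 239 [ 0.5054 -0.2025] rel push 1.0 row -53.2
dist 0.1114 carton off row (fwd) 0.8 off middle -2.5 row yaw err deg -1.9
L 258 [ 0.514  -0.0915] rel push -3.1 row 58.0
R 251 [ 0.506  -0.2025] rel push 1.6 row -53.2
dist 0.1113 carton off row (fwd) 0.7 off middle -2.5 row yaw err deg -2.4
t 26.9 p [ 0.5104 -0.1495  0.0706] yaw 173.47 tilt [-0. -0.] F [-0.3  -0.59 -3.98] M [ 0.21  -0.18  -0.021] w 0.502 g 30.0
turn -0.0005 then mm x,y,z [ 0.6 10.4  2.6] joints [  1.  23. -24.   0. -44.  -8.]
```

Emit:
{"api": "drive_tool", "payload": {"moves": [{"delta_pos": [0, 0, 0.7], "turn": 0, "claw": 0.2}, {"delta_pos": [0, 0, 0.7], "turn": 0, "claw": 0.2}, {"delta_pos": [0, 0, 0], "turn": 0, "claw": 0.2}, {"delta_pos": [0, 0, 0], "turn": 0, "claw": 1}, {"delta_pos": [0, 0, 0], "turn": 0, "claw": 1}, {"delta_pos": [0, 0, 0], "turn": 0, "claw": 1}, {"delta_pos": [0, 0, 0], "turn": 0, "claw": 1}, {"delta_pos": [0, 0, 0], "turn": 0, "claw": 1}, {"delta_pos": [0, 0, -20], "turn": 0, "claw": 1}, {"delta_pos": [0, 0, -30], "turn": 0, "claw": 1}, {"delta_pos": [0, 0, -50], "turn": 0, "claw": 1}, {"delta_pos": [0, 0, -50], "turn": 0, "claw": 1}]}}

```text
time_s: 28.4
tcp_pos: [0.5099, -0.1495, 0.2205]
ee_rot: [[-0.114, -0.994, -0.001], [-0.994, 0.114, -0.0], [0.0, 0.001, -1.0]]
wrist_force: [1.6, 0.4, -0.2]
gripper_width: 0.999
gripper_force: 0.0
```

Emit:
{"api": "drive_tool", "payload": {"moves": [{"delta_pos": [-30, 0, 0], "turn": 0, "claw": 1}, {"delta_pos": [-50, 0, 0], "turn": 0, "claw": 1}, {"delta_pos": [-55, 0, 0], "turn": 0, "claw": 1}, {"delta_pos": [-55, 0, 0], "turn": 0, "claw": 1}, {"delta_pos": [-50, 0, 0], "turn": 0, "claw": 1}, {"delta_pos": [-30, 0, 0], "turn": 0, "claw": 1}, {"delta_pos": [0, 0, 0], "turn": 0, "claw": 1}]}}

```text
time_s: 29.28
tcp_pos: [0.5409, 0.1206, 0.2188]
ee_rot: [[-0.111, -0.994, -0.0], [-0.994, 0.111, -0.0], [0.0, 0.0, -1.0]]
wrist_force: [-0.2, 0.9, 0.2]
gripper_width: 0.998
gripper_force: 0.0
```

```bash
python3 - <<'E'
from h import *
d=cap('top'); w=cloud(d)[215:290,335:440].reshape(-1,3)
c=w[(w[:,2]>.12)&(w[:,2]<.145)]; r=cv2.minAreaRect((c[:,:2]*1000).astype(np.float32)); print('carton',len(c),r)
t=w[(w[:,2]>.05)&(w[:,2]<.066)]; g=np.array(r[0])/1000
out=[]
for nm,m in(('L',t[:,1]>g[1]+.022),('R',t[:,1]<g[1]-.022)):
    q=t[m&(abs(t[:,0]-g[0])<.05)&(abs(t[:,1]-g[1])<.1)] if 0 else t[m]; q=q[(abs(q[:,0]-g[0])<.055)&(abs(q[:,1]-g[1])<.1)]
    e=cv2.minEnclosingCircle((q[:,:2]*1000).astype(np.float32)); print(nm,len(q),e,np.percentile(q[:,2],[2,98]).round(3)); out.append(np.array(e[0]))
L,R=out; e=(L-R)/np.linalg.norm(L-R); k=g*1000-(L+R)/2; print('dist',np.linalg.norm(L-R),'off middle',k@e,'off row',k@[e[1],-e[0]])
a=cv2.resize(d['color'][180:330,150:510],None,fx=2.2,fy=2.2,interpolation=cv2.INTER_CUBIC); s=cap('side')['color'][170:310,220:470]; s=cv2.resize(s,(792,443//2*2-172))
cv2.imwrite('pics/fin.png',np.vstack([a,s])[...,::-1]); go(.5,-.1,.2,173.5)
E
```

```text
carton 255 ((511.85369873046875, -150.9307098388672), (36.218753814697266, 43.74292755126953), 84.6086196899414)
L 562 ((516.75146484375, -95.7150650024414), 37.16936492919922) [0.05  0.059]
R 524 ((508.2046203613281, -206.77978515625), 37.58949279785156) [0.05  0.059]
dist 111.39309051036568 off middle 0.2678776523511326 off row -0.6468039714736077
t 29.38 p [0.5406 0.1186 0.2189] yaw 173.49 tilt [0.    0.001] F [ 0.1  -0.06  0.54] M [ 0.055 -0.073 -0.033] w 0.998 g 0.0
turn -0.0001 then mm x,y,z [221.8  15.6  18.9] joints [ 29.  15. -10.  -0. -65. -36.]
```

View pics/fin.png

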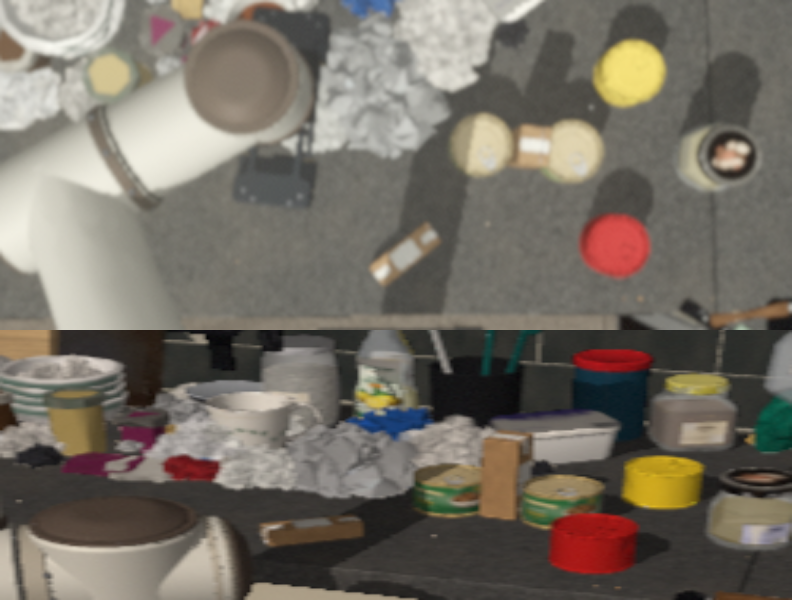

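The final view shows the carton upright at (533,145), between the tins at (482,145) and (571,150). It is 0.3 mm off the middle and 0.6 mm off the row. The gripper is clear, so I'll hand the job in.

```bash
python3 -c "
from h import *
print(ticket.finish_job())"
```

```text
the job is handed in; nothing more can be done
None
```

The carton stands upright on its heavy (-y) end midway between the two tins, within 1 mm of the row line; the tins are upright, the gripper is clear, and the job was handed in at about 29 s.

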